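Bowl under the mincer, then switch it on

ROBOT

A 6-joint arm with a two-finger parallel gripper is mounted at the origin on the work surface. World frame = base frame: x ahead of the robot, y to its left, z up, the work surface at z = 0. Lengths are in m, angles in degrees, forces in N, time in s.
With the tool pointing down it reaches from about 0.35 to 0.875 m from the base axis. Payload 4.2 kg.
Tool frame: the origin (TCP) lies on the centre line of the jaws, within the pads' length; the fingertips stand 19 mm ahead of it and the grasp point (between the pads) is the TCP; z points along the fingers, y is the direction in which the jaws open and shut (so a half turn about z gives the same grasp; the last joint's range is limited). The gripper opens to 85 mm and grips with 20 to 120 N. Pads are 22 mm wide; open, the fingers measure 114 mm over their backs; the gripper's body (76 mm by 85 mm) begins 54 mm behind the grasp point. The pads swing forward as they close: fully open they stand 13 mm farther back than shut.
Start: joints at [-53.766, 22.042, 0.453, 0, -68.411, -14.817], TCP at [0.228, -0.582, 0.25] pointing down, gripper open.
Joint ranges: [-179.83, 179.83], [-69.29, 118.12], [-61.27, 80.66], [-181.25, 117.63], [-171.15, -9.14], [-177.46, 177.46]. Speed limits (degrees/s): [159.86, 159.86, 180, 180, 180, 180].

INTERFACE

Orientations are given as [roll, pitch, yaw] about the fixed x, y, z axes, in that order (R = Rz(yaw) Ry(pitch) Rx(roll)).
In Python, from rig import bot gives the robot as it stands.
- The arm moves only by the tool move_arm, never from a script. Its argument "moves" is a list of rows, each a list of 3 entries, a list of its own where there are three numbers: the finger opening in mm, from 0 to 85.4, then the shift along the tool's x, y, z in mm, then the turn, a rotation vector about the tool's x, y, z in rad. In form: [[fingers, [dx, dy, dz], [wx, wy, wz]], ...]. A call has 1 to 10 rows; each row is the pose to reach, as a shift and turn from the pose commanded when the call began, along the tool's axes at that moment; what a row does not reach only later rows make up. A row lasts 1/8 s, in which the tool goes at most 62.5 mm and 10.7 degrees, less where a joint would pass 70% of its speed; a pose out of reach is approached as far as the arm can. A call with a gripper value outside its range is refused whole. The fingers move at their own pace and stop on an object; "grip_force" is the grip in N (left out, the last holds). Time passes only in rows, so rows that repeat a pose let the fingers close. It gives the time, the measured TCP pose, the force and the opening at its end, in the units of the state.
- bot.get_obs(): the state, without advancing time (a new reading comes with each control period).
- bot.grab_frame(name): name is "side" or "top" or "wrist"; returns a dict with "image" (384x512x3 uint8, blue, green, red), "fov_y" (degrees; the focal length in pixels is half the picture's height over the tangent of half this angle, whatever the lens; pixels are square), "cx", "cy" (the principal point, pixels), "position" and "orientation" of the camera in the world; the wrist camera has in their place "hand_eye" (4x4, takes a point from camera to tool coordinates, whose origin is the TCP and whose axes are the flange's). Camera axes: x right, y up, looking along -z (the intrinsics and any distortion apply to the point x, -y, -z); pixel columns grow to the right and rows downward; lengths in m; the calibration is good to about 2 mm. A picture is of the moment at which its call begins: read the wrist's pose just before it. There is no depth.
- bot.job_done(): hands the job in, once; it reports no verdict.
Trained networks look in a picture, given as the dict that the camera call returned (one of the last four; its "shot" number tells which), for a name from the list of things; names that differ only in an ending like _2 or _b are one class to them, and where a whole thing is asked for, a point or a joint stands for the part that bears it (a point fixed in the world has none). Each returns a list of dicts, best first, with "p" (0 to 1); they miss things now and then, are a little off and sometimes report something else, mostly with a low value. They report only what shows in the picture. A call takes as long as a camera call. They do not tell look-alikes from the thing itself.
- bot.boxes_of(target, picture): "rect" ([centre column, centre row, width, height] in pixels, round what is visible of it).
The state is a dict: "clock": time; "joint_pos": joint angles; "joint_velocities": joint speeds; "joint_efforts": joint torques, N m; "ee_pos": TCP position; "eef_rot": TCP orientation; "ft_force": force on the tool from outside, world axes, zero at the start; "torque": the same for the moment, N m; "finger_gap": finger opening in m.
Only numpy, scipy, OpenCV 4.12 (cv2) and the standard library are available. Lean on these libraries where they do the work, as an engineer would, in place of code of your own. Each camera call takes 0.05 s, during which the arm holds its last target.

TASK

Get the meat mincer running into its bowl: with your fingertips, gently push the wide white enamel bowl along the counter until its middle is under the mincer's outlet, and then flip the toggle switch on top of the motor housing over towards the outlet so that it snaps on. Keep the bowl flat on the counter, do not grip or lift it, and leave everything else where it stands.

Things in the scene. Friction and masses are not known exactly. Their poses are not given: they have to be found in the camera images.
- mincer: electric meat mincer, fixed. Origin: centre of the underside of its white motor housing (240 along x, 170 along y, flat top at 205 mm height); -x points to the outlet, z up. The aluminium head juts from the -x end on the centre line: axis at 150 mm height, ring nut 90 mm across, ending at x = -242 mm in the perforated outlet plate; at least 105 mm clear below it
- tray (a point): centre of the floor of the mincer's feed tray, over the head at x = -165 mm of the mincer and 241 mm high; tray 170 mm along the mincer's x, 130 mm along y, rim at 266 mm height. Axes as the mincer's. Keep clear of it
- outlet (a point): point on the counter (height 0) straight below where the mince falls: 250 mm from the mincer's origin along its -x axis, 10 mm ahead of the outlet plate; axes as the mincer's
- toggle (a joint): power switch, a steel bat toggle on top of the housing; its pivot is on the centre line at the mincer's x = +60 mm, 218 mm high. Radians: 0 off, leaning 0.4 rad to +x (away from the outlet); 0.8 on, leaning 0.4 rad to -x (to the outlet). A spring holds it at both ends: about 4 N at the tip starts it, none at the centre (0.4), past which it snaps over by itself
- toggle_tip (a point): free end of the toggle, 39 mm from its pivot; 254 mm high when off or on; travels 30 mm along the mincer's x. Round bat, 8 mm thick at the foot, 12 mm near the end. Around its foot only a flat switch plate (60 x 36 mm, 2 mm high) and a nut and bush up to 12 mm above the housing top; nothing else within 80 mm on the housing
- bowl: wide white enamel bowl with a thin dark-blue rim, open, empty, about 0.4 kg, loose on the counter: 200 mm across the rim, 148 mm across the foot, 64 mm tall; walls flare outward, so an upright finger meets the rim first. Origin at the centre of its underside, z up
- stomper: the mincer's wooden meat pusher standing on end: 40 mm shaft, 62 mm flange at 119 mm, 170 mm tall; origin at the centre of its foot. A bystander
- plate: a spare steel hole plate for the mincer lying flat: disc 60 mm across, 6 mm thick; origin at the centre of its underside. A bystander
- salt_jar: a clear glass jar with a steel lid, 68 mm across, 110 mm tall; origin at the centre of its underside. A bystander
- mug: a ceramic mug with a handle, 82 mm across, 92 mm tall; origin at the centre of its underside. A bystander
- oil_bottle: a green glass bottle, 66 mm across, 200 mm tall; origin at the centre of its underside. A bystander
- small_bowl: a small steel bowl, 110 mm across, 50 mm tall; origin at the centre of its underside. A bystander, not the bowl to move
Not all that is in view belongs to the job. Leave any turquoise look-alike of the bowl alone.

How it is judged (in metres and radians):
On the way, in this order (a step that is already met when the one before it is completed fails the run):
1. the bowl stands under the outlet while the switch is still off (horizontal distance between bowl and outlet below 0.04 m and angle between bowl's own z axis and vertical below 0.06 rad and linear speed of bowl below 0.02 m/s and value of joint toggle below 0.2 rad), for 0.2 s.
2. the toggle has snapped over to on (value of joint toggle above 0.7 rad), for 0.1 s.
At the end, for the whole second after the job is handed in: the toggle rests on (beyond 0.7 of its 0.8 rad), and the bowl stands flat and still on the counter with its centre within 40 mm of the point below the outlet (value of joint toggle above 0.7 rad and horizontal distance between bowl and outlet below 0.04 m and angle between bowl's own z axis and vertical below 0.06 rad and height (world z) of bowl below 0.006 m and linear speed of bowl below 0.02 m/s); the robot touches nothing.
It fails at once if the bowl is lifted off the counter (12 mm) or tipped (0.25 rad) (height (world z) of bowl above 0.012 m or angle between bowl's own z axis and vertical above 0.25 rad).
It fails at once if the bowl is gripped or rammed (over 30 N between fingers and bowl) (contact force between the fingers and bowl above 30 N).
It fails at once if a bystander is moved by more than 30 mm (distance of any of stomper, plate, salt_jar, mug, oil_bottle, small_bowl from where it was at the start of the episode above 0.03 m).
It also fails if it takes over 48 s, if anything falls off the work surface, if the arm or the gripper's body presses on something with over 40 N, if the wrist force passes 120 N, or if a joint passes its speed limit or range.

## Working session

There is one attempt and no reset: what is moved stays moved. The work goes in short steps, Python scripts to look and compute and a tool call to move; the robot and the scene stay as the last step left them, time stands still between calls to the robot, and variables do not carry over. Pictures are saved under pics/ and viewed, and the job is handed in when it is done.

Besides the shell and the picture viewer there is one more tool, called after ">>>" as name(argument=value, ...), one argument or row to a line, values as JSON. move_arm: Moves the arm, as the interface text tells. Its arguments: {"type":"object","properties":{"moves":{"type":"array","items":{"type":"array"}},"grip_force":{"type":"number"}},"required":["moves"]}

```bash
mkdir -p pics; python3 - <<'E'
from rig import bot
import cv2,pickle
o=bot.get_obs();print(o)
for n in ["side","top"]:
    f=bot.grab_frame(n);cv2.imwrite(f"pics/{n}0.png",f["image"])
    pickle.dump(f,open(f"{n}0.pkl","wb"))
    print({k:v for k,v in f.items() if k!="image"})
    for t in ["mincer","bowl","stomper","plate","salt_jar","mug","oil_bottle","small_bowl","toggle"]:
        print(t,[(round(d["p"],2),[round(v) for v in d["rect"]]) for d in bot.boxes_of(t,f)])
E
```

```text
{'clock': 0.0, 'joint_pos': array([-5.37680065e+01,  2.20913396e+01,  3.78793512e-01, -2.73317182e-02,
       -6.84125358e+01, -1.48180713e+01]), 'joint_velocities': array([ 0.02377639,  0.05218126, -0.01381237, -0.04266102, -0.12933054,
       -0.06311723]), 'joint_efforts': array([ 1.07329520e-04, -3.92294168e+01,  1.88404101e+01,  4.18628410e+00,
       -4.57893329e-03,  3.68722951e-06]), 'ee_pos': array([ 0.22801331, -0.58133024,  0.24921302]), 'eef_rot': array([ 1.79872582e+02, -7.44224409e-03, -1.58596153e+02]), 'ft_force': array([-0.41682793,  0.03320738,  0.56050388]), 'torque': array([-0.03472971, -0.05374079, -0.06368918]), 'finger_gap': 0.08530637033560724}
{'fov_y': 52.67044575172796, 'cx': 256.9811801041485, 'cy': 190.14983857632106, 'position': array([0.34336665, 0.87143885, 1.04065963]), 'orientation': array([  42.72987312,    0.76108119, -169.84658169]), 'shot': 1}
mincer [(0.91, [236, 230, 82, 160])]
bowl [(0.86, [340, 157, 50, 39]), (0.67, [265, 150, 52, 41])]
stomper [(0.86, [293, 276, 22, 36]), (0.64, [236, 230, 84, 154]), (0.62, [264, 152, 47, 40]), (0.39, [172, 217, 36, 25])]
plate [(0.7, [187, 278, 23, 19])]
salt_jar [(0.55, [236, 230, 82, 162])]
mug [(0.63, [203, 146, 31, 36])]
oil_bottle [(0.83, [187, 174, 23, 51])]
small_bowl [(0.91, [171, 215, 34, 25]), (0.28, [263, 151, 51, 41])]
toggle []
{'fov_y': 51.50496563566674, 'cx': 254.49908389403836, 'cy': 198.4714492646335, 'position': array([0.37585829, 0.04045608, 1.42507527]), 'orientation': array([  5.288084  ,  -0.42422082, -91.33459044]), 'shot': 2}
mincer [(0.58, [198, 192, 120, 54])]
bowl [(0.88, [342, 273, 52, 56]), (0.57, [328, 191, 62, 58])]
stomper [(0.79, [171, 245, 20, 16])]
plate [(0.47, [172, 156, 17, 11])]
salt_jar [(0.97, [298, 124, 19, 27])]
mug [(0.57, [324, 123, 27, 34])]
oil_bottle [(0.6, [268, 121, 22, 27]), (0.32, [324, 124, 28, 31])]
small_bowl [(0.65, [225, 121, 29, 34])]
toggle [(0.41, [200, 192, 117, 59])]
```

```bash
python3 - <<'E'
import cv2
for n,(a,b,c,d) in {"side":(120,320,130,400),"top":(80,320,130,400)}.items():
    im=cv2.imread(f"pics/{n}0.png")[a:b,c:d]
    cv2.imwrite(f"pics/{n}0c.png",cv2.resize(im,None,fx=2.5 if n=="top" else 2.9,fy=2.5 if n=="top" else 2.9,interpolation=2))
E
```

```text
(no output)
```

View pics/side0.png

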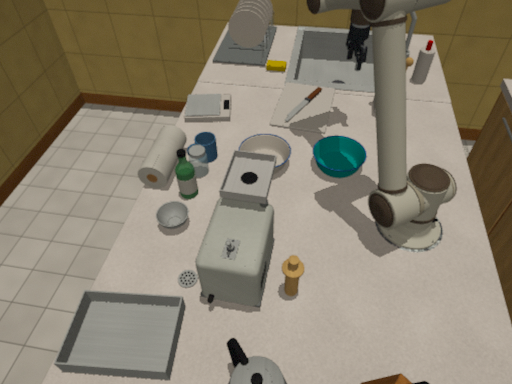

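View pics/top0.png

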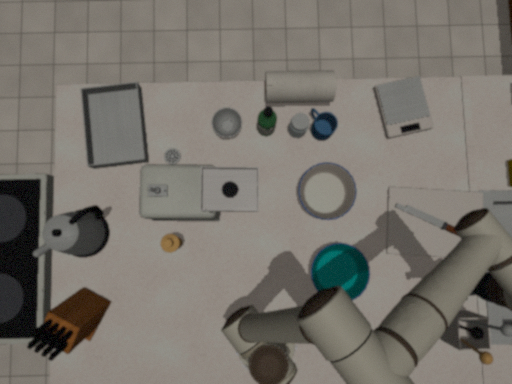

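```bash
sleep 1
```

```text
(no output)
```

View pics/top0c.png

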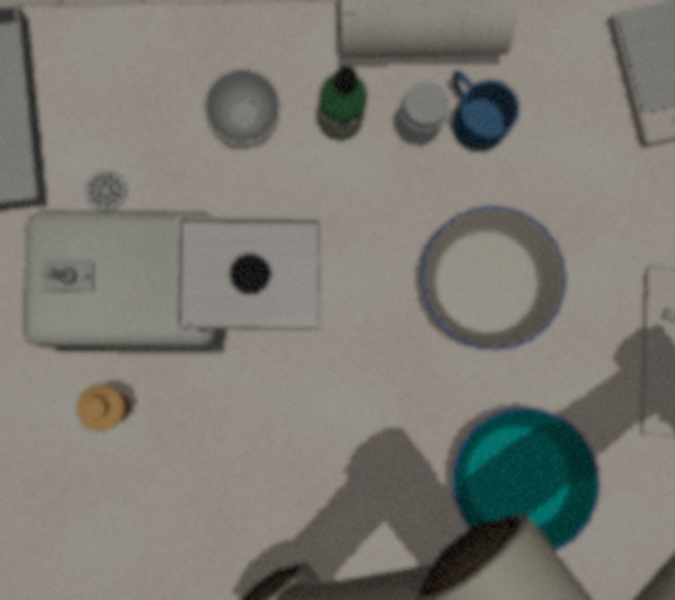

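View pics/side0c.png

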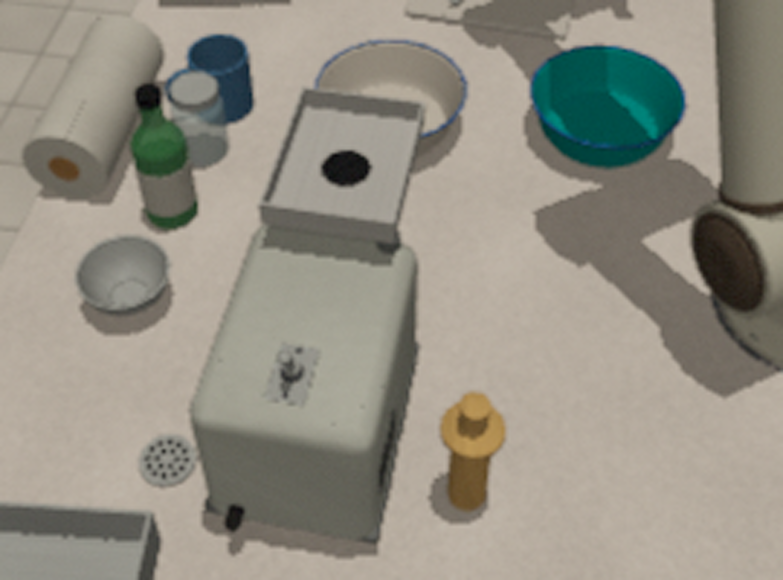

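The top view shows the white bowl at about (327,191) and the mincer at (198,192), with the outlet facing right, which is world −y. The turquoise look-alike is at (340,271). The side view shows the switch at about (231,247). Next I fit poses.

```bash
cat > h.py <<'E'
import numpy as np,pickle,cv2
from scipy.spatial.transform import Rotation as Ro
from scipy.optimize import least_squares
def proj(f,P):
    P=np.atleast_2d(P);R=Ro.from_euler('xyz',f["orientation"],degrees=True).as_matrix()
    c=(P-f["position"])@R; fl=192/np.tan(np.radians(f["fov_y"])/2)
    return np.c_[f["cx"]+fl*c[:,0]/-c[:,2], f["cy"]-fl*c[:,1]/-c[:,2]]
def ray(f,uv,z):
    R=Ro.from_euler('xyz',f["orientation"],degrees=True).as_matrix();fl=192/np.tan(np.radians(f["fov_y"])/2)
    d=R@np.array([(uv[0]-f["cx"])/fl,-(uv[1]-f["cy"])/fl,-1]);p=f["position"]
    return p+d*(z-p[2])/d[2]
def mpose(q,P):
    P=np.atleast_2d(P);c,s=np.cos(q[2]),np.sin(q[2])
    return np.c_[q[0]+c*P[:,0]-s*P[:,1],q[1]+s*P[:,0]+c*P[:,1],P[:,2]]
E
python3 - <<'E'
from h import *
t=pickle.load(open("top0.pkl","rb"));s=pickle.load(open("side0.pkl","rb"))
# mincer frame: -x -> world -y ; so mincer yaw ~ +90 : +x -> +y, +y -> -x
tp=lambda u,v:(u/2.5+130,v/2.5+80); sp=lambda u,v:(u/2.9+130,v/2.9+120)
# rim corners mincer coords
A=[-250,65,266];B=[-250,-65,266];C=[-80,65,266];D=[-80,-65,266]
hole=[-165,0,241]
# top image: right=-y world=-x minc; up=+x world = -y mincer
M=np.array([B,A,D,C,hole,[120,0,205]])/1000.
top=[tp(320,221),tp(319,327),tp(181,220),tp(180,327),tp(250,273)]
side=[sp(305,92),sp(424,103),sp(263,212),sp(396,238),sp(346,168)] # B,A,D,C
def res(q):
    P=mpose(q,M[:5]);return np.r_[(proj(t,P)-top).ravel(),(proj(s,P)-side).ravel()]
r=least_squares(res,[0.4,0.3,np.pi/2]);q=r.x
print(q,np.degrees(q[2]));print(r.fun.reshape(-1,2).round(1))
np.save("q.npy",q)
for n in ([-250,0,0],[60-15,0,254],[75,0,254],[-165,0,266]): print(n,mpose(q,np.array(n)/1000.))
# toggle tip seen
for th in (.4,):
  tip=mpose(q,np.array([.06+.039*np.sin(th),0,.218+.039*np.cos(th)]));print("tip",proj(t,tip),proj(s,tip))
# bowl circle top
a=np.linspace(0,2*np.pi,90)
def bb(f,x,y):
    p=proj(f,np.c_[x+.1*np.cos(a),y+.1*np.sin(a),0*a+.064]);return np.r_[p.min(0),p.max(0)]
obs=np.r_[tp(418,206),tp(566,348)]
rb=least_squares(lambda b:bb(t,*b)-obs,[.4,-.2]);print("bowl",rb.x,rb.fun)
print("side bbox",bb(s,*rb.x), sp(315,41),sp(468,0))
for n,u,z in (("stomper",tp(100,406),.17),("plate",tp(106,190),.006),("small_bowl",tp(242,107),.05),("oil",tp(346,78),.2),("jar",tp(424,103),.11),("mug",tp(487,108),.092),("turq",tp(525,480),.064)): print(n,ray(t,u,z))
E
```

```text
[0.51556351 0.26936352 1.54840779] 88.71723147251174
[[-0.4 -1.1]
 [ 0.1  0.6]
 [-2.5 -0.7]
 [-2.6  0.6]
 [-0.9  1. ]
 [-0.5 -1.7]
 [ 1.1 -0.2]
 [-0.8 -2.3]
 [ 0.3 -4.5]
 [ 0.7  0.6]]
[-250, 0, 0] [[0.50996684 0.01942617 0.        ]]
[45, 0, 254] [[0.51657091 0.31435224 0.254     ]]
[75, 0, 254] [[0.51724251 0.34434472 0.254     ]]
[-165, 0, 266] [[0.51186971 0.10440487 0.266     ]]
tip [[147.58955929 189.68336126]] [[229.33206639 243.55850613]]
bowl [ 0.52315998 -0.22226801] [ 0.61195227 -0.44688544 -0.61269598  0.44319961]
side bbox [238.18377552 133.35670928 291.04992088 168.51583076] (238.6206896551724, 134.13793103448276) (291.37931034482756, 120.0)
stomper [0.35971241 0.29609813 0.17      ]
plate [0.66760135 0.31968627 0.006     ]
small_bowl [0.7732634  0.11882063 0.05      ]
oil [ 0.76455622 -0.0215583   0.2       ]
jar [ 0.7562465  -0.13071954  0.11      ]
mug [ 0.75261763 -0.21927513  0.092     ]
turq [ 0.24536788 -0.25583127  0.064     ]
```

>>> move_arm(
  moves=[
    [85,[-60,17,0],[0,0,-0.17]],
    [85,[-120,33,0],[0,0,-0.34]],
    [85,[-180,50,0],[0,0,-0.51]],
    [85,[-240,67,0],[0,0,-0.68]],
    [85,[-300,83,0],[0,0,-0.85]],
    [85,[-356,99,0],[0,0,-1.02]],
    [85,[-356,99,0],[0,0,-1.197]],
    [85,[-356,99,0],[0,0,-1.197]],
    [85,[-356,99,0],[0,0,-1.197]],
  ],
)

```text
clock: 2.12
ee_pos: [0.523, -0.3601, 0.2504]
eef_rot: [180.0, -0.0, -90.2]
ft_force: [0.4, 0.7, -0.0]
finger_gap: 0.0849
```

```bash
python3 - <<'E'
from h import *
from rig import bot
o=bot.get_obs();print(o["clock"],o["joint_pos"].round(1),o["ee_pos"],o["eef_rot"])
f=bot.grab_frame("wrist");cv2.imwrite("pics/w1.png",f["image"])
t=bot.grab_frame("top");q=np.load("q.npy");im=t["image"].copy();im=cv2.resize(im,None,fx=1.5,fy=1.5)
def poly(P,c):
    p=(proj(t,P)*1.5).astype(int);cv2.polylines(im,[p],True,c,1)
for z in(0,.205): poly(mpose(q,[[.12,.085,z],[.12,-.085,z],[-.12,-.085,z],[-.12,.085,z]]),(0,255,0))
poly(mpose(q,[[-.25,.065,.266],[-.25,-.065,.266],[-.08,-.065,.266],[-.08,.065,.266]]),(0,0,255))
a=np.linspace(0,6.28,60);poly(np.c_[.523+.1*np.cos(a),-.222+.1*np.sin(a),0*a+.064],(255,0,0))
cv2.imwrite("pics/t1.png",im)
E
```

```text
2.125 [-20.   23.    2.    0.  -69.   19.8] [ 0.52304749 -0.3600536   0.25036327] [ 1.79995076e+02 -8.87380903e-04 -9.01879817e+01]
```

View pics/t1.png

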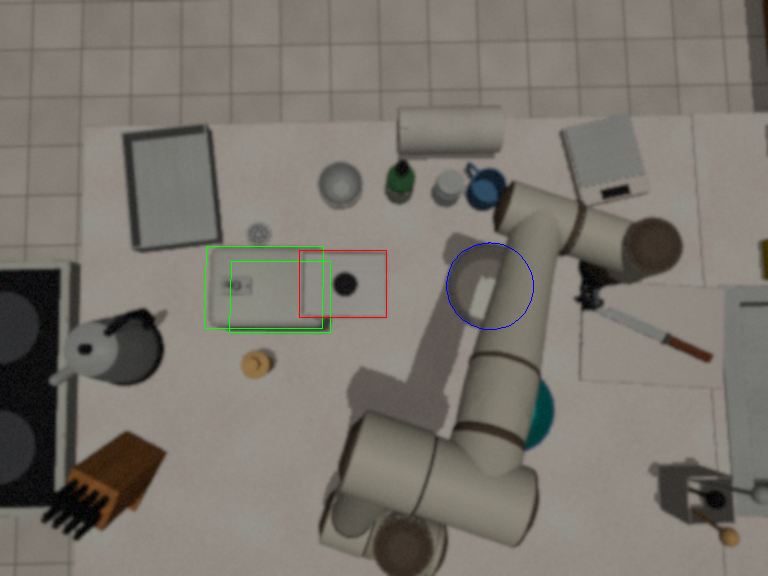

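View pics/w1.png

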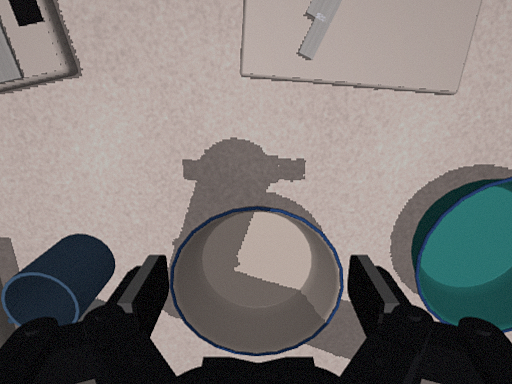

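```bash
python3 - <<'E'
from rig import bot
import cv2
f=bot.grab_frame("side");cv2.imwrite("pics/s1.png",cv2.resize(f["image"],None,fx=1.5,fy=1.5))
E
```

```text
(no output)
```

View pics/s1.png

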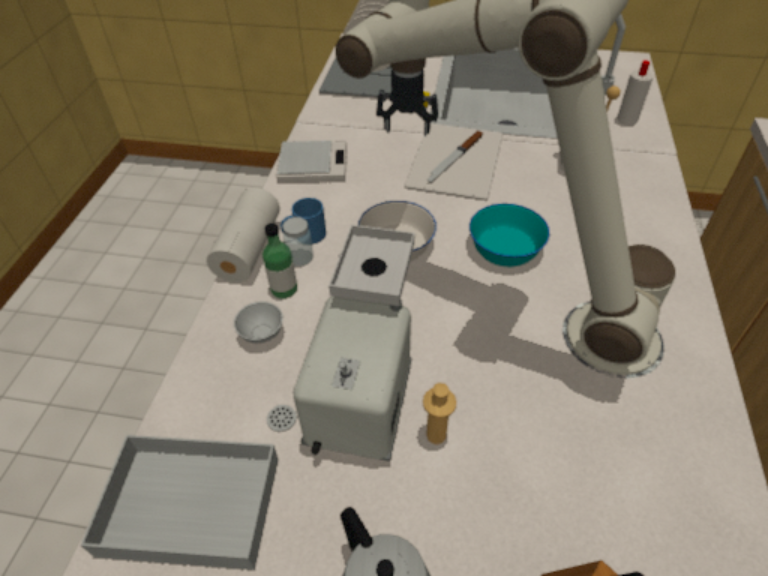

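```bash
python3 - <<'E'
from h import *
t=pickle.load(open("top0.pkl","rb"));s=pickle.load(open("side0.pkl","rb"))
def tri(a,b):
    r=least_squares(lambda p:np.r_[(proj(t,p)[0]-a),(proj(s,p)[0]-b)],[.5,-.2,.4]);return r.x.round(3),r.fun.round(1)
print("wrist1 end",tri(np.array([510,205])/1.5,np.array([355,55])/1.5))
print("elbow end",tri(np.array([350,450])/1.5,np.array([555,45])/1.5))
E
```

```text
wrist1 end (array([ 0.596, -0.168,  0.528]), array([ 0.1,  0.3, -0.4, -0.1]))
elbow end (array([0.259, 0.076, 0.682]), array([ 0. , -0.1,  0.1,  0. ]))
```

>>> move_arm(
  moves=[
    [85,[0,0,25],[0,-0.1,0]],
    [85,[0,0,60],[0,-0.21,0]],
    [85,[0,0,95],[0,-0.21,0]],
    [85,[0,0,130],[0,-0.21,0]],
    [85,[0,0,165],[0,-0.21,0]],
    [85,[0,0,190],[0,-0.21,0]],
    [85,[0,0,200],[0,-0.21,0]],
    [85,[0,0,200],[0,-0.21,0]],
  ],
)

```text
clock: 3.28
ee_pos: [0.5233, -0.36, 0.0501]
eef_rot: [180.0, 12.0, -90.1]
ft_force: [0.4, 0.5, 0.9]
finger_gap: 0.0849
```

```bash
python3 - <<'E'
from rig import bot
import cv2
o=bot.get_obs();print(o["joint_pos"].round(1),o["ft_force"])
f=bot.grab_frame("side");cv2.imwrite("pics/s2.png",cv2.resize(f["image"],None,fx=1.5,fy=1.5))
f=bot.grab_frame("wrist");cv2.imwrite("pics/w2.png",f["image"])
E
```

```text
[-25.2  37.2  -0.9 -12.9 -57.8  32.6] [0.40361806 0.47451304 0.94776957]
```

View pics/s2.png

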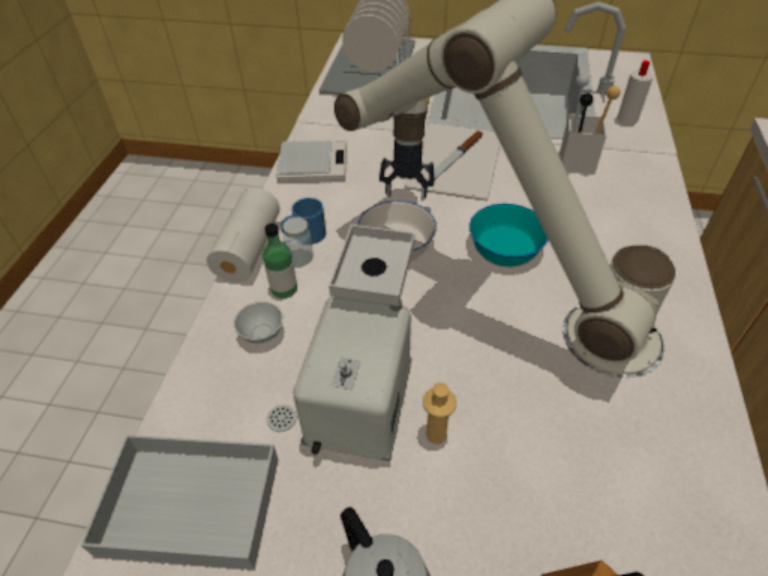

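View pics/w2.png

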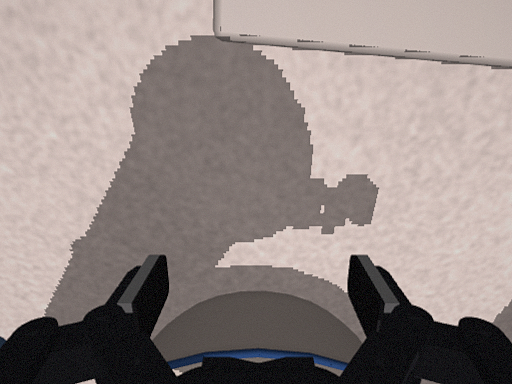

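>>> move_arm(
  moves=[
    [85,[-9.8,0,2.1],[0,0,0]],
    [85,[-19.6,0,4.2],[0,0,0]],
    [85,[-23.5,0,5],[0,0,0]],
    [85,[-27.4,0,5.8],[0,0,0]],
    [85,[-31.3,0,6.7],[0,0,0]],
    [85,[-35.2,0,7.5],[0,0,0]],
    [85,[-39.1,0,8.3],[0,0,0]],
    [85,[-43,0,9.2],[0,0,0]],
    [85,[-47,0,10],[0,0,0]],
    [85,[-50.9,0,10.8],[0,0,0]],
  ],
)

```text
clock: 4.62
ee_pos: [0.5234, -0.3076, 0.0504]
eef_rot: [180.0, 12.0, -90.0]
ft_force: [0.8, -2.6, -0.3]
finger_gap: 0.0849
```

```bash
python3 - <<'E'
from rig import bot
import cv2
f=bot.grab_frame("side");cv2.imwrite("pics/s3.png",cv2.resize(f["image"][40:200,180:380],None,fx=4,fy=3.5))
f=bot.grab_frame("wrist");cv2.imwrite("pics/w3.png",f["image"])
E
```

```text
(no output)
```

View pics/s3.png

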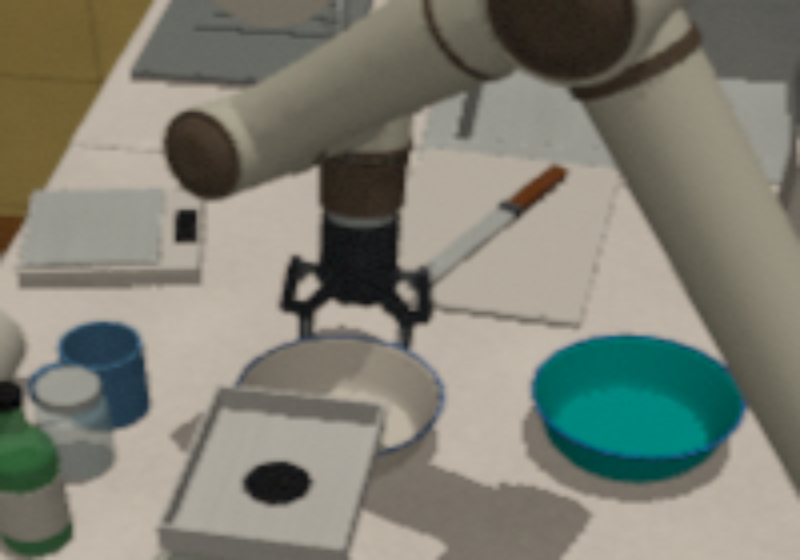

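View pics/w3.png

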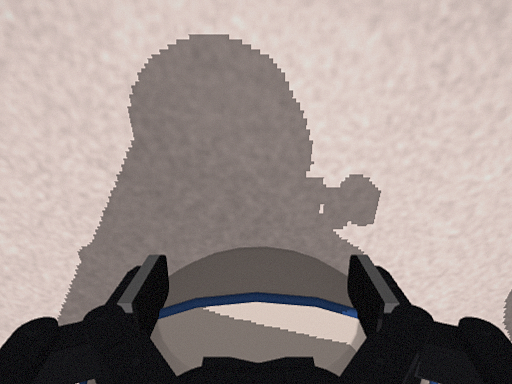

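>>> move_arm(
  moves=[
    [85,[-5,0,1],[0,0,0]],
    [85,[-15,0.5,3.1],[0,0,0]],
    [85,[-25,1,5.3],[0,0,0]],
    [85,[-35,2,7.4],[0,0,0]],
    [85,[-45,2.5,9.5],[0,0,0]],
    [85,[-55,3,11.7],[0,0,0]],
    [85,[-65,3.5,13.8],[0,0,0]],
    [85,[-75,4,15.9],[0,0,0]],
    [85,[-83,4.5,17.6],[0,0,0]],
    [85,[-88,5,18.7],[0,0,0]],
  ],
)

```text
clock: 5.98
ee_pos: [0.5185, -0.2171, 0.0504]
eef_rot: [180.0, 12.0, -90.0]
ft_force: [0.8, -2.6, -1.9]
finger_gap: 0.0852
```

```bash
python3 - <<'E'
from rig import bot
import cv2
f=bot.grab_frame("top");cv2.imwrite("pics/t4.png",cv2.resize(f["image"][100:300,120:420],None,fx=2.5,fy=2.5))
f=bot.grab_frame("side");cv2.imwrite("pics/s4.png",cv2.resize(f["image"][40:240,140:390],None,fx=3,fy=3))
f=bot.grab_frame("wrist");cv2.imwrite("pics/w4.png",f["image"])
E
```

```text
(no output)
```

View pics/t4.png

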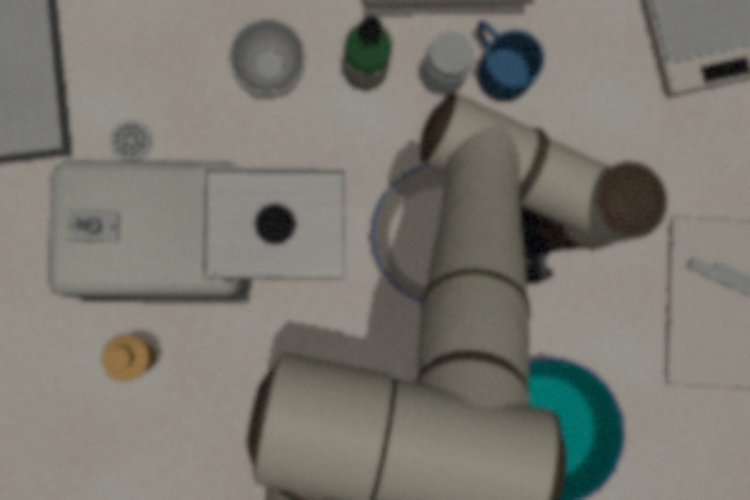

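View pics/s4.png

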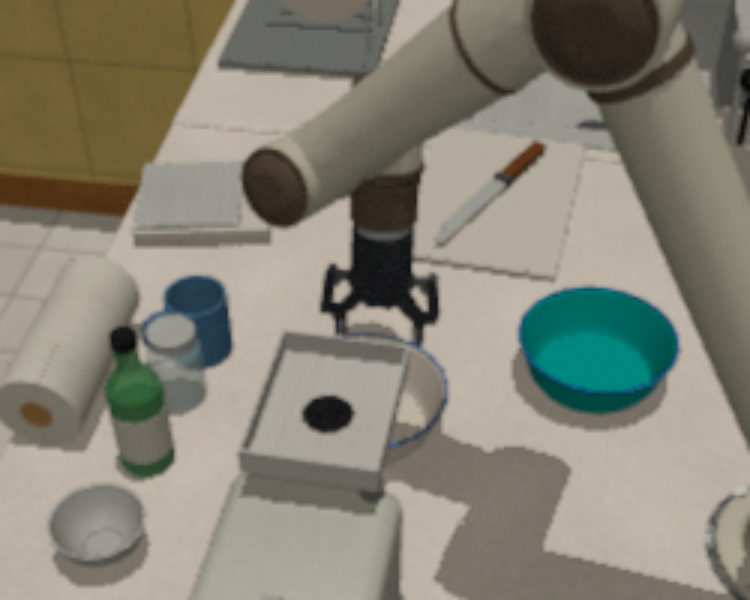

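View pics/w4.png

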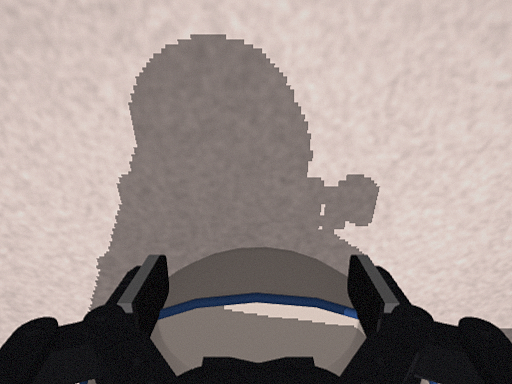

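```bash
python3 - <<'E'
from h import *
t=pickle.load(open("top0.pkl","rb"));s=pickle.load(open("side0.pkl","rb"))
a=np.linspace(0,2*np.pi,90)
f=lambda F,x,y:proj(F,np.c_[x+.1*np.cos(a),y+.1*np.sin(a),0*a+.064])
for y in(-.11,-.12,-.13):print(y,f(t,.517,y)[:,0].min(),f(s,.517,y)[:,0].max(),"obs",120+371/2.5,140+447/3)
E
```

```text
-0.11 265.2720216230783 289.06909674224863 obs 268.4 289.0
-0.12 268.17780946071235 289.4061033334192 obs 268.4 289.0
-0.13 271.08319330539825 289.7399052042771 obs 268.4 289.0
```

>>> move_arm(
  moves=[
    [85,[-5,0,1],[0,0,0]],
    [85,[-15,1,3.1],[0,0,0]],
    [85,[-25,2,5.3],[0,0,0]],
    [85,[-35,3,7.4],[0,0,0]],
    [85,[-45,3,9.5],[0,0,0]],
    [85,[-55,4,11.7],[0,0,0]],
    [85,[-63,4,13.4],[0,0,0]],
    [85,[-68,4,14.4],[0,0,0]],
  ],
)

```text
clock: 7.12
ee_pos: [0.5144, -0.1476, 0.0505]
eef_rot: [180.0, 12.0, -90.0]
ft_force: [0.3, -2.5, -0.0]
finger_gap: 0.0852
```

```bash
python3 - <<'E'
from rig import bot
import cv2
f=bot.grab_frame("side");cv2.imwrite("pics/s5.png",cv2.resize(f["image"][40:240,140:390],None,fx=3,fy=3))
E
```

```text
(no output)
```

View pics/s5.png

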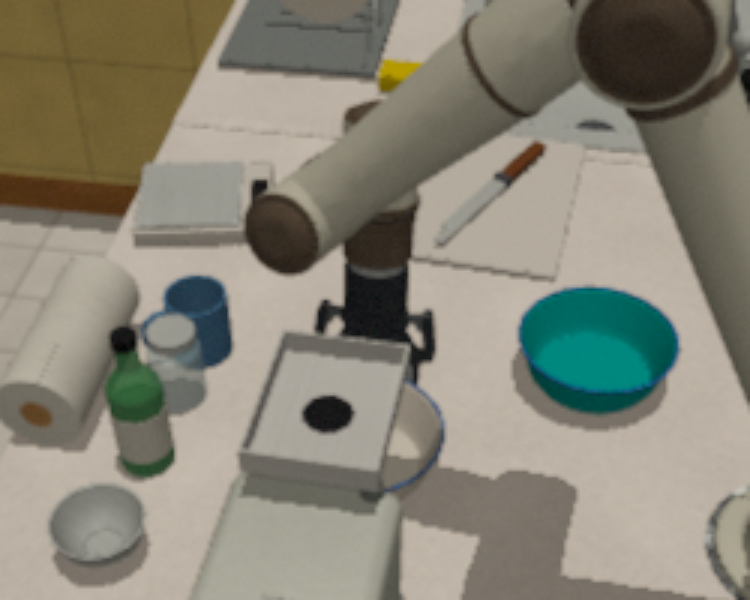

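```bash
python3 - <<'E'
from h import *
from rig import bot
s=pickle.load(open("side0.pkl","rb"))
f=bot.grab_frame("top");cv2.imwrite("pics/t5.png",cv2.resize(f["image"][100:300,120:420],None,fx=2.5,fy=2.5))
for z in(.32,.366,.4):print(ray(s,(140+283/3,40+230/3),z))
E
```

```text
[ 0.59289047 -0.07309627  0.32      ]
[ 0.57696326 -0.01280621  0.366     ]
[0.56519098 0.03175601 0.4       ]
```

View pics/t5.png

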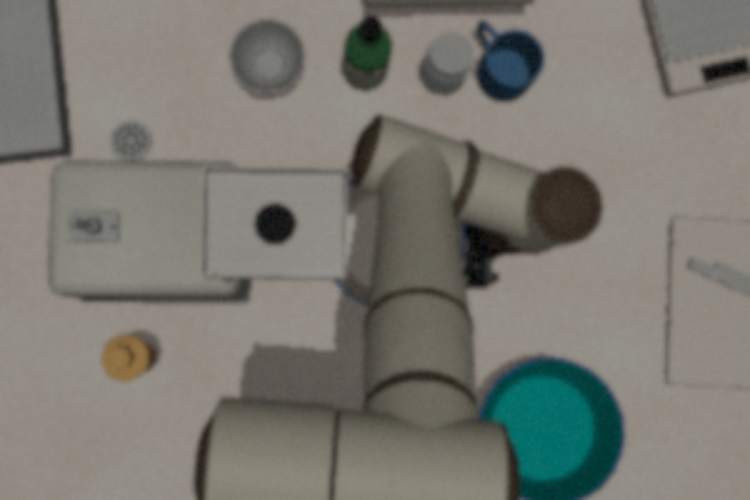

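```bash
python3 - <<'E'
from h import *
t=pickle.load(open("top0.pkl","rb"));s=pickle.load(open("side0.pkl","rb"))
a=(120+368/2.5,100+150/2.5);b=(140+283/3,40+230/3)
r=least_squares(lambda p:np.r_[proj(t,p)[0]-a,proj(s,p)[0]-b],[.5,0,.4]);print(r.x,r.fun)
E
```

```text
[ 0.57568816 -0.0061656   0.37109888] [ 0.02245726  0.15513754 -0.16470692 -0.02539018]
```

>>> move_arm(
  moves=[
    [85,[-5,0,1],[0,0,0]],
    [85,[-15,1,3.1],[0,0,0]],
    [85,[-25,2,5.3],[0,0,0]],
    [85,[-35,3,7.4],[0,0,0]],
    [85,[-45,3,9.5],[0,0,0]],
    [85,[-55,4,11.7],[0,0,0]],
    [85,[-62,4,13.2],[0,0,0]],
    [85,[-66,4,14.1],[0,0,0]],
    [85,[-67,4,14.3],[0,0,0]],
  ],
)

```text
clock: 8.35
ee_pos: [0.5105, -0.0795, 0.0505]
eef_rot: [180.0, 12.0, -90.0]
ft_force: [0.2, -2.3, -0.1]
finger_gap: 0.0851
```

```bash
python3 - <<'E'
from h import *
from rig import bot
f=bot.grab_frame("top");cv2.imwrite("pics/t6.png",cv2.resize(f["image"][100:300,120:420],None,fx=2.5,fy=2.5))
f=bot.grab_frame("side");cv2.imwrite("pics/s6.png",cv2.resize(f["image"][40:240,140:390],None,fx=3,fy=3))
E
```

```text
(no output)
```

View pics/t6.png

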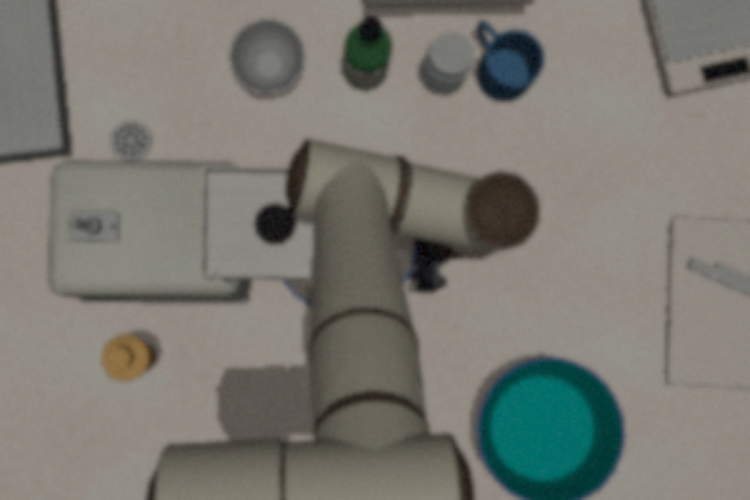

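View pics/s6.png

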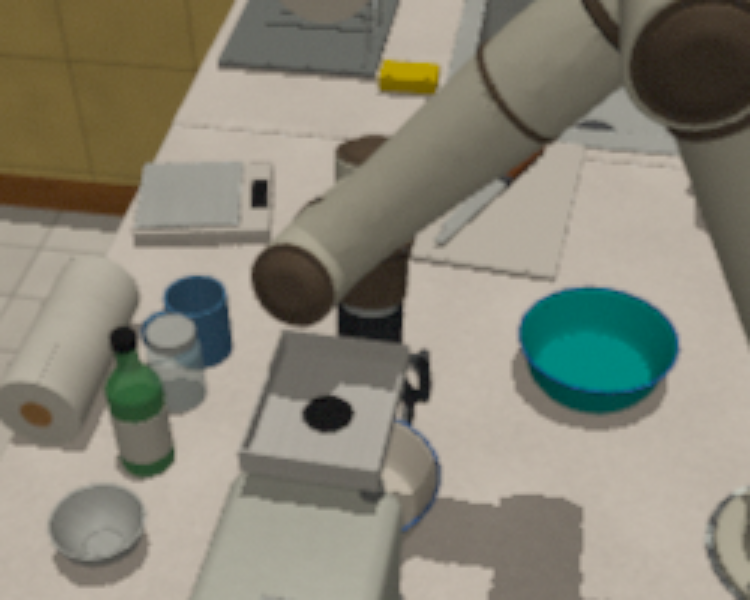

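>>> move_arm(
  moves=[
    [85,[3,0,-0.6],[0,0,0]],
    [85,[15,0,-3.2],[0,0,0]],
    [85,[45,0,-9.6],[0,0,0]],
    [85,[80,0,-17],[0,0,0]],
    [85,[117,0,-25],[0,0,0]],
    [85,[137,0,-65],[0,0,0]],
    [85,[145,0,-120],[0,0,0]],
    [85,[157,0,-175],[0,0,0]],
    [85,[170,0,-235],[0,0,0]],
    [85,[183,0,-295],[0,0,0]],
  ],
)

```text
clock: 9.7
ee_pos: [0.5097, -0.3215, 0.3028]
eef_rot: [-180.0, 12.0, -90.0]
ft_force: [1.2, -0.7, 0.5]
finger_gap: 0.085
```

```bash
python3 - <<'E'
from h import *
from rig import bot
t=bot.grab_frame("top");s=bot.grab_frame("side")
q=np.load("q.npy");a=np.linspace(0,6.28,60)
pickle.dump(t,open("t7.pkl","wb"));pickle.dump(s,open("s7.pkl","wb"))
def crop(f,r,n):
    im=cv2.resize(f["image"],None,fx=3,fy=3,interpolation=2)
    cv2.imwrite(n,im[r[0]*3:r[1]*3,r[2]*3:r[3]*3])
crop(t,(120,310,130,390),"pics/t7.png");crop(s,(100,300,140,400),"pics/s7.png")
E
```

```text
(no output)
```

View pics/t7.png

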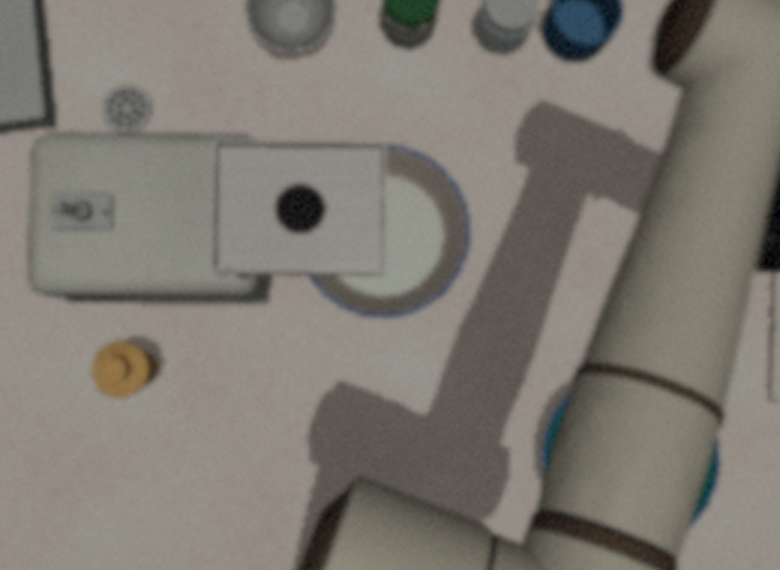

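View pics/s7.png

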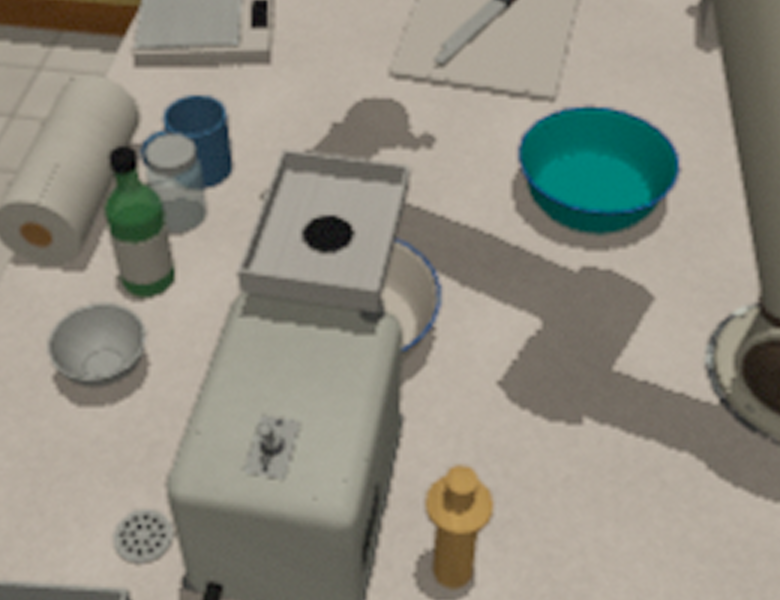

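```bash
python3 - <<'E'
from h import *
t=pickle.load(open("t7.pkl","rb"));s=pickle.load(open("s7.pkl","rb"));q=np.load("q.npy")
a=np.linspace(0,2*np.pi,90)
def bb(f,x,y): return proj(f,np.c_[x+.1*np.cos(a),y+.1*np.sin(a),0*a+.064]).max(0)
r=least_squares(lambda b:bb(t,*b)-(130+470/3,120+317/3),[.51,.02]);print("bowl",r.x,"side right",bb(s,*r.x)[0],140+441/3)
pl=ray(t,(130+82/3,120+211/3),.207);print("plate",pl,"model",mpose(q,[.06,0,.207]))
print("plate side",proj(s,mpose(q,[.06,0,.207])),140+272/3,100+447/3)
print("hole top",ray(t,(130+300/3,120+208/3),.241),mpose(q,[-.165,0,.241]), "side",ray(s,(140+328/3,100+233/3),.241))
print("tip side obs (267,425)",ray(s,(140+267/3,100+425/3),.254), "plate side",ray(s,(140+272/3,100+447/3),.207))
E
```

```text
bowl [0.50810724 0.01667456] side right 287.1331462978259 287.0
plate [0.52022944 0.3268279  0.207     ] model [[0.51690671 0.32934848 0.207     ]]
plate side [[231.98400262 249.30012578]] 230.66666666666669 249.0
hole top [0.5143374  0.10180202 0.241     ] [[0.51186971 0.10440487 0.241     ]] side [0.51455664 0.10136431 0.241     ]
tip side obs (267,425) [0.51929692 0.33922912 0.254     ] plate side [0.52044923 0.32901687 0.207     ]
```

>>> move_arm(
  moves=[
    [40,[-20,0,-15],[0,0.05,0]],
    [0,[-70,0,-10],[0,0.1,0]],
    [0,[-130,0,0],[0,0.15,0]],
    [0,[-190,-2,9],[0,0.21,0]],
    [0,[-250,-3,18],[0,0.21,0]],
    [0,[-310,-4,27],[0,0.21,0]],
    [0,[-370,-5,36],[0,0.21,0]],
    [0,[-430,-6,44],[0,0.21,0]],
    [0,[-490,-7,52],[0,0.21,0]],
    [0,[-490,-7,52],[0,0.21,0]],
  ],
)

```text
clock: 11.05
ee_pos: [0.5174, 0.173, 0.3512]
eef_rot: [179.9, 0.0, -89.7]
ft_force: [-0.3, 0.5, -0.1]
finger_gap: -0.0001
```

```bash
python3 - <<'E'
from h import *
from rig import bot
t=bot.grab_frame("top");s=bot.grab_frame("side");o=bot.get_obs();print(o["joint_pos"].round(1),o["ft_force"])
cv2.imwrite("pics/t8.png",cv2.resize(t["image"],None,fx=1.5,fy=1.5));cv2.imwrite("pics/s8.png",cv2.resize(s["image"],None,fx=1.5,fy=1.5))
a=(105,208);b=(234,343)
r=least_squares(lambda p:np.r_[proj(t,p)[0]-a,proj(s,p)[0]-b],[.5,0.4,.2]);print("kettle handle",r.x,r.fun)
E
```

```text
[ 35.3  11.   -0.6  -0.  -78.5 -35.2] [ 0.04100277 -0.24302938 -0.35449213]
kettle handle [0.47556585 0.52459678 0.10261621] [ 0.06311979  0.56791298 -0.41245195 -0.05328013]
```

View pics/s8.png

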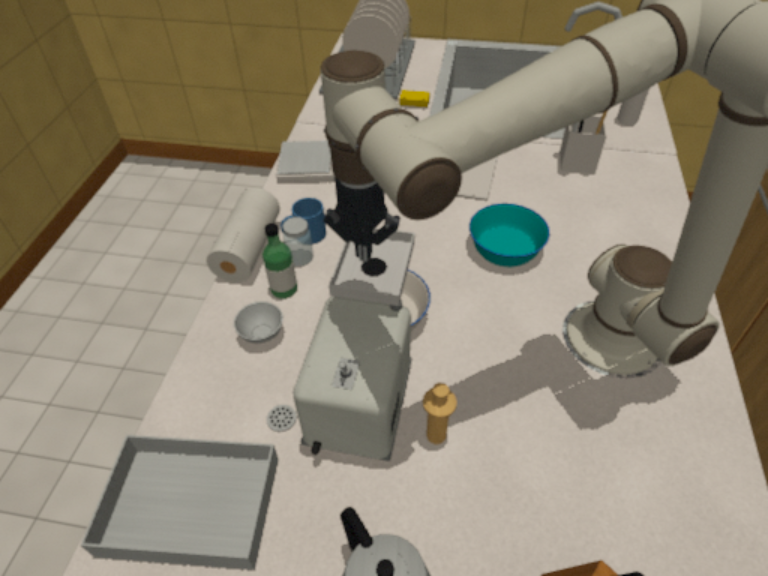

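>>> move_arm(
  moves=[
    [0,[-55,0,0],[0,0,0]],
    [0,[-110,-1,0],[0,0,0]],
    [0,[-165,-2,0],[0,0,0]],
    [0,[-217,-3,0],[0,0,0]],
    [0,[-217,-3,0],[0,0,0]],
    [0,[-217,-3,40],[0,0,0]],
    [0,[-217,-3,75],[0,0,0]],
    [0,[-217,-3,98],[0,0,0]],
    [0,[-217,-3,98],[0,0,0]],
  ],
)

```text
clock: 12.28
ee_pos: [0.5205, 0.384, 0.2523]
eef_rot: [179.8, -0.2, -90.2]
ft_force: [-0.6, -0.1, 0.9]
finger_gap: 0.0001
```

```bash
python3 - <<'E'
from h import *
from rig import bot
s=bot.grab_frame("side");w=bot.grab_frame("wrist")
cv2.imwrite("pics/s9.png",cv2.resize(s["image"][130:330,140:390],None,fx=3,fy=3));cv2.imwrite("pics/w9.png",w["image"])
E
```

```text
(no output)
```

View pics/s9.png

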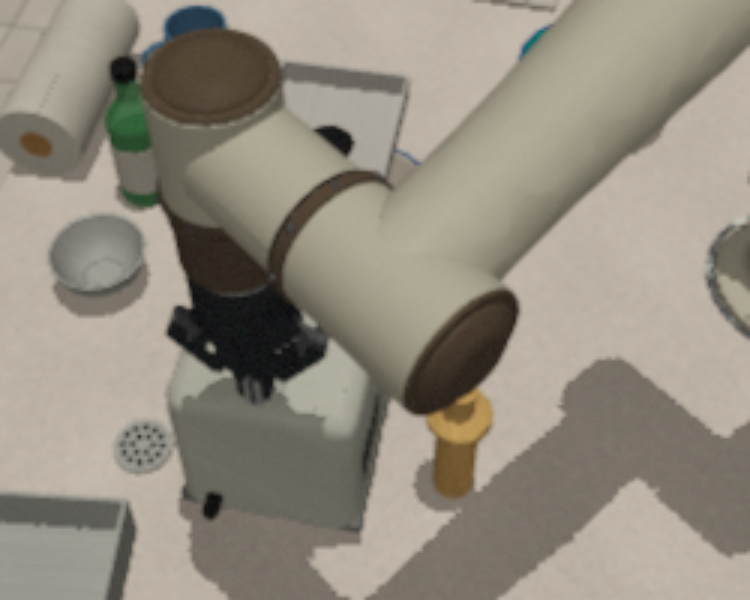

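View pics/w9.png

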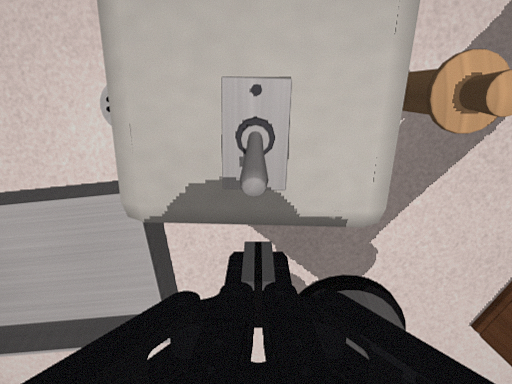

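>>> move_arm(
  moves=[
    [0,[10,0,0],[0,0,0]],
    [0,[18,0,0],[0,0,0]],
    [0,[23,0,0],[0,0,0]],
    [0,[28,0,0],[0,0,0]],
    [0,[33,0,0],[0,0,0]],
    [0,[38,0,0],[0,0,0]],
    [0,[43,0,0],[0,0,0]],
    [0,[47,0,0],[0,0,0]],
    [0,[47,0,0],[0,0,0]],
  ],
)

```text
clock: 13.5
ee_pos: [0.5202, 0.339, 0.2536]
eef_rot: [179.9, -0.1, -90.0]
ft_force: [-0.8, -0.3, 1.0]
finger_gap: -0.0
```

```bash
python3 - <<'E'
from rig import bot
import cv2
w=bot.grab_frame("wrist");cv2.imwrite("pics/w10.png",w["image"])
E
```

```text
(no output)
```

View pics/w10.png

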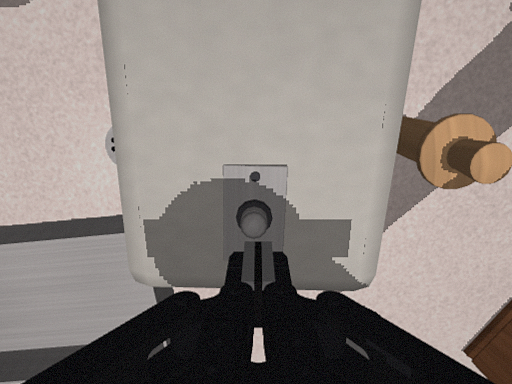

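>>> move_arm(
  moves=[
    [0,[3,0,0],[0,0,0]],
    [0,[6,0,0],[0,0,0]],
    [0,[9,0,0],[0,0,0]],
    [0,[9,0,0],[0,0,0]],
  ],
)

```text
clock: 14.05
ee_pos: [0.5205, 0.3349, 0.2539]
eef_rot: [-179.9, 0.5, -89.9]
ft_force: [-2.2, 10.3, -2.6]
finger_gap: -0.0003
```

```bash
python3 - <<'E'
from rig import bot
import cv2
w=bot.grab_frame("wrist");cv2.imwrite("pics/w11.png",w["image"])
E
```

```text
(no output)
```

View pics/w11.png

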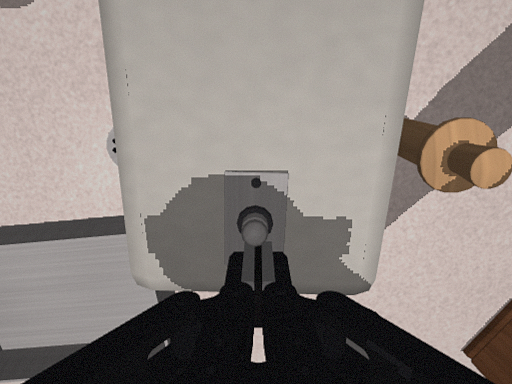

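>>> move_arm(
  moves=[
    [0,[-5,0,0],[0,0,0]],
    [0,[-20,0,0],[0,0,0]],
    [0,[-45,0,0],[0,0,0]],
    [0,[-50,0,-30],[0,0,0]],
    [0,[-50,0,-80],[0,0,0]],
    [0,[-50,0,-80],[0,0,0]],
  ],
)

```text
clock: 14.85
ee_pos: [0.522, 0.3822, 0.3394]
eef_rot: [-179.6, 0.3, -90.0]
ft_force: [0.2, 0.7, -0.4]
finger_gap: 0.0001
```

```bash
python3 - <<'E'
from rig import bot
import cv2
w=bot.grab_frame("wrist");cv2.imwrite("pics/w12.png",w["image"])
s=bot.grab_frame("side");cv2.imwrite("pics/s12.png",cv2.resize(s["image"][130:330,140:390],None,fx=3,fy=3))
t=bot.grab_frame("top");cv2.imwrite("pics/t12.png",cv2.resize(t["image"][80:300,120:390],None,fx=2.7,fy=2.7))
print(bot.get_obs()["ft_force"])
E
```

```text
[ 0.13362674 -0.44760903 -0.29968161]
```

View pics/w12.png

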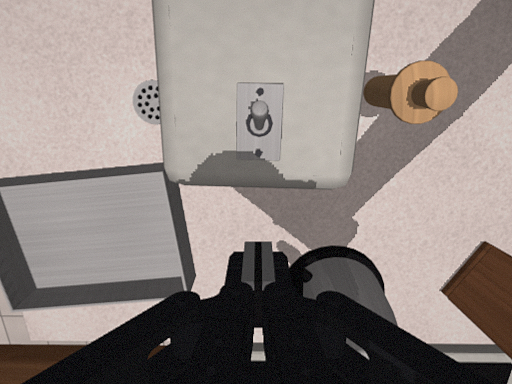

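View pics/s12.png

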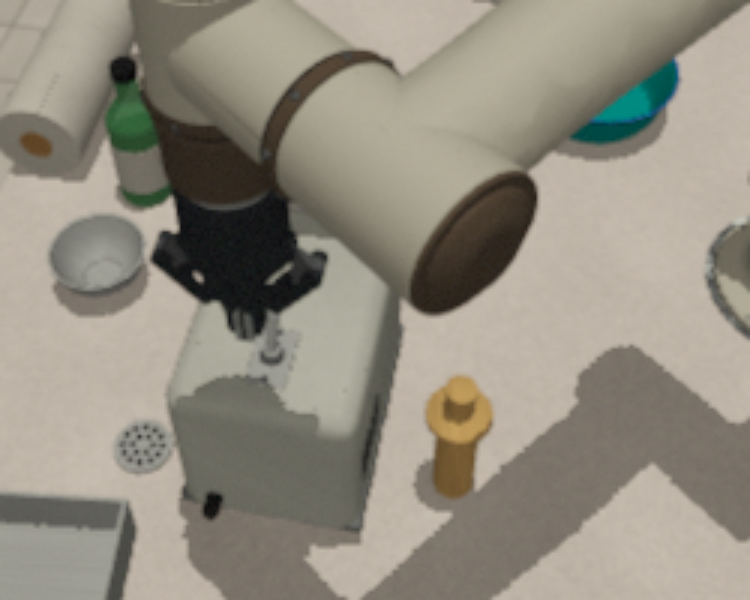

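View pics/t12.png

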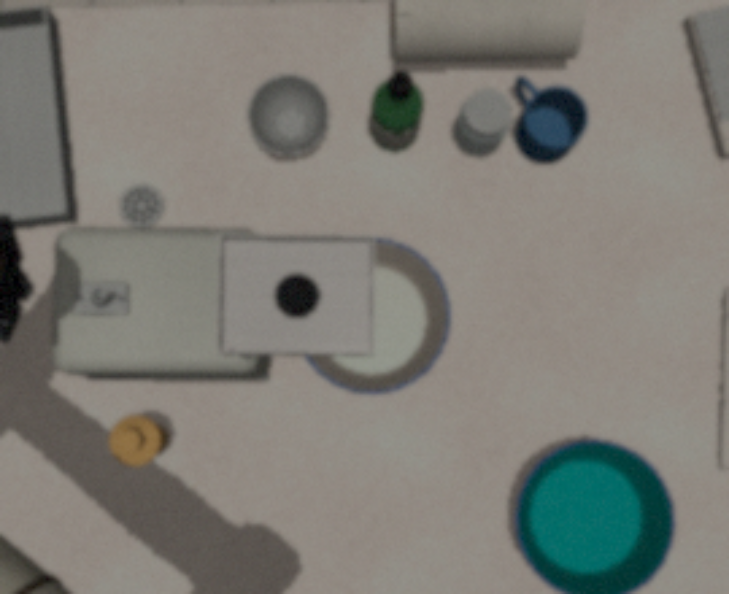

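```bash
python3 - <<'E'
from rig import bot
print(bot.job_done())
E
```

```text
the job is handed in; nothing more can be done
None
```

I pushed the white bowl under the mincer's outlet and then flipped the toggle to on. The job is handed in at about 15 s of the 48 s; no verdict was reported.

- **Bowl:** I pushed it about 0.24 m along the counter with both open fingertips, the tool tilted 12° so the forearm cleared the feed tray. The force I read at the wrist was about 2.6 N. Measured after I backed off, its centre is at (0.508, 0.017) m. That is about 4 mm from the outlet point at (0.512, 0.017) m. In the last top view it sits where it did, and it looks flat.
- **Toggle:** I pushed it with the closed fingers from the far side. The first wrist picture after the push did not make clear whether it had snapped over, so I pushed 9 mm further. The force rose to about 10 N, which fits the end stop. After retreating, both the wrist and side pictures show the toggle leaning towards the outlet. Its angle was not measured directly.
- **Everything else:** In the last pictures the bystanders and the turquoise bowl look unmoved, and the arm is clear of everything (wrist force about zero).
- **Disagreement:** My first fit of the mincer's position was 2–4 mm off from later sightings of the switch plate and the tray hole. I used the later values for the toggle push and for the final bowl check; the bowl push itself was aimed with the first fit.

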